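# Fit the flush-valve knob and hold it down

## Task

The flush valve on the growing pipe has lost its knob. Pull the cabinet drawer out to its stop and leave it open, take the black pointer knob from it, turn the knob so that its socket matches the D-shaped stem, and push it fully home on the stem. Then press knob and stem all the way down against the spring and finish while still holding them pressed down with the gripper; do not disturb the bottle, the net pot or the pipe coupling.

Things in the scene. Friction and masses are not known exactly. Their poses are not given: they have to be found in the camera images.
- cab_drawer0 (a joint): The one drawer (white front) of a low grey cabinet (200 deep, 200 wide, 100 mm high, fixed, on the robot's right). In m: 0 shut, 0.134 at its stop; starts 0 to 0.015 open, slides along -x of cab_drawer0_handle (towards the robot), needs 1 to 5 N, stays where left. Drawer floor 22 mm above the bench, side walls up to 78 mm, front panel up to 88 mm; inside 155 long, 158 mm wide.
- cab_drawer0_handle (a point): Middle of the drawer's handle, a level round steel bar 11 mm thick and 100 mm long, 35 mm in front of the drawer's front panel and 62 mm above the bench (38 mm below the cabinet's top). x axis points into the cabinet, y along the bar, z up.
- knob_center (a point): Centre, half-way up, of the loose black pointer knob (about 70 g, 46 mm high), upright in the drawer's front half. Round skirt 44 mm across, 24 mm high; on it a straight grip bar 14 mm wide, 22 mm high, along the knob's x from 22 mm behind the axis to a pointed tip 42 mm ahead (sides parallel to 26 mm ahead; white line on top at the tip's end). +x towards the pointed tip, z up.
- knob_seat (a point): Roof of the knob's socket, on its axis: 18 mm above the underside, 5 mm below knob_center; meets stem_tip when the knob is fully home. The socket opens downwards, D-shaped, 18 mm deep, radius 11.3 mm, its flat 4.2 mm from the axis on the pointer's (+x) side, mouth flared by 2 mm. Axes as the knob's.
- stem_tip (a point): Centre of the top of the valve's upright brass stem (moves down with it): a D-shaft of radius 10 mm, flat 3 mm from the axis facing this +x, top edge bevelled 3 mm. Does not turn. Stands 32 mm above the white bonnet (68 mm across), tip 142 mm above the bench when free. A rib on the bonnet marks the flat's side. The knob goes on only with its +x (pointed tip) along this +x. z up.
- stem (a joint): How far the stem is pressed down, in m: 0 free, 0.008 at its stop. Spring: about 3 N to start, 10.5 N at the stop; comes up again when let go. With a knob home, its underside clears the bonnet by 6 mm at the stop. The valve sits on a white pipe 86 mm thick, 213 mm long, lying along y of stem_tip, fixed to the bench.
- feed_bottle_mid (a point): Half-way up a white bottle, 64 mm across and 130 mm high, loose. Bystander.
- net_pot_mid (a point): Half-way up a small black pot, 60 mm across and 55 mm high, loose. Bystander.
- coupling_mid (a point): Half-way up a white pipe coupling (ring), 72 mm across and 50 mm high, standing on end, loose. Bystander.
There are look-alikes about, which are no part of the job. Leave any blue or orange look-alike of the part that bears stem_tip alone.

How it is judged:
By the outcome, as a careful person would: the job done as asked, in the order asked, and still so for the second after the job is handed in, while the arm keeps its last pose, push and grip.
It also fails if it takes over 51 s, if anything falls off the work surface, if the arm or the gripper's body presses on something with over 40 N, if the wrist force passes 120 N, or if a joint passes its speed limit or range.

## Robot

A 6-joint arm with a two-finger parallel gripper is mounted at the origin on the work surface. World frame = base frame: x ahead of the robot, y to its left, z up, the work surface at z = 0. Lengths are in m, angles in degrees, forces in N, time in s.
With the tool pointing down it reaches from about 0.375 to 0.9 m from the base axis. Payload 3.1 kg.
Tool frame: the origin (TCP) lies midway between the tips of the shut fingers; the grasp point (between the pads) lies 19 mm behind it; z points along the fingers, y is the direction in which the jaws open and shut (so a half turn about z gives the same grasp; the last joint's range is limited). The gripper opens to 87 mm and grips with 3 to 60 N. Pads are 19 mm wide; open, the fingers measure 117 mm over their backs; the gripper's body (75 mm by 190 mm) begins 51 mm behind the grasp point.
Start: joints at [-74.341, 30.224, 82.088, -0, 67.689, -10.227], TCP at [0.273, -0.562, 0.223] pointing down, gripper open.
Joint ranges: [-176.69, 176.69], [-43.24, 126.21], [12.49, 139.97], [-82, 262], [0, 151.66], [-163.58, 163.58]. Speed limits (degrees/s): [159.86, 159.86, 180, 180, 180, 180].

## Interface

Orientations are given as a 3x3 rotation matrix whose columns are the frame's x, y, z axes.
In Python, from rig import bot gives the robot as it stands.
- The arm moves only by the tool carry_out, never from a script. Its arguments are lists of equal length, an entry for each row: "grip": the gripper's target within -1 to 1 (fully open at 1, half-way at 0, shut at -1); "slide": the shift along the tool's x, y, z in mm, a list of three; "twist": the turn, a rotation vector about the tool's x, y, z in rad, a list of three. In form: {"grip": [grip, ...], "slide": [[dx, dy, dz], ...], "twist": [[wx, wy, wz], ...]}. A call has 1 to 12 rows; each row shifts and turns the pose as measured when the row begins, along the tool's axes as they then stand; what a row does not reach is not made up. A row lasts 1/10 s, in which the tool goes at most 50 mm and 8.59 degrees, less where a joint would pass 70% of its speed; a pose out of reach is approached as far as the arm can. A call is refused whole if a number of a shift passes 50 or a number of a turn 0.15, either way. A call with a gripper value outside its range is refused whole. The fingers move at their own pace and stop on an object; the grip force is fixed at half the most. Time passes only in rows, so rows that do not move let the fingers close. It gives the time, the measured TCP pose, the force and the opening at its end, in the units of the state.
- bot.read_state(): the state, without advancing time (a new reading comes with each control period).
- bot.capture(name): name is "scene" or "top" or "wrist"; returns a dict with "color" (400x640x3 uint8, red, green, blue), "depth" (400x640 float32, m along the optical axis (not along the pixel's ray), 0 where there is no reading), "fx", "fy", "cx", "cy" (pixels), "position" and "rotation" of the camera in the world; the wrist camera has in their place "T_tool_cam" (4x4, takes a point from camera to tool coordinates, whose origin is the TCP and whose axes are the flange's). Camera axes: x right, y up, looking along -z (the intrinsics and any distortion apply to the point x, -y, -z); pixel columns grow to the right and rows downward; lengths in m; the calibration is good to about 2 mm. A picture is of the moment at which its call begins: read the wrist's pose just before it.
- bot.hand_in(): hands the job in, once; it reports no verdict.
The state is a dict: "time_s": time; "joint_positions": joint angles; "qvel": joint speeds; "tau": joint torques, N m; "position": TCP position; "tcp_rot": TCP orientation; "force": force on the tool from outside, world axes, zero at the start; "moment": the same for the moment, N m; "opening": opening from 0.0 (shut) to 1.0 (fully open).
Only numpy, scipy, OpenCV 4.12 (cv2) and the standard library are available. Lean on these libraries where they do the work, as an engineer would, in place of code of your own. Each camera call takes 0.05 s, during which the arm holds its last target.

## Working session

There is one attempt and no reset: what is moved stays moved. The work goes in short steps, Python scripts to look and compute and a tool call to move; the robot and the scene stay as the last step left them, time stands still between calls to the robot, and variables do not carry over. Pictures are saved under pics/ and viewed, and the job is handed in when it is done.

Besides the shell and the picture viewer there is one more tool, called after "Emit:" as name(argument=value, ...) on one line, values as JSON. carry_out: Moves the arm, as the interface text tells. Its arguments: {"type":"object","properties":{"grip":{"type":"array"},"slide":{"type":"array"},"twist":{"type":"array"}},"required":["grip","slide","twist"]}

```bash
ls; mkdir -p pics; cat > h.py <<'E'
import numpy as np,cv2
from rig import bot
def save(n,name):
    c=bot.capture(n); cv2.imwrite(f'pics/{name}.png',c['color'][:,:,::-1]); 
    return c
E
python3 - <<'E'
from h import *
import pickle
s=bot.read_state();print(s)
for n in ['scene','top','wrist']:
    c=save(n,n+'0');pickle.dump((s,c),open(n+'0.pkl','wb'))
    print({k:v for k,v in c.items() if k not in('color','depth')})
E
```

```text
pics
{'time_s': 0.0, 'joint_positions': array([-7.43414683e+01,  3.02786237e+01,  8.21556801e+01, -1.95672492e-04,
        6.76877168e+01, -1.02255916e+01]), 'qvel': array([-0.06740684, -0.00839102,  0.05630345,  0.11478523,  0.01046009,
       -0.04062019]), 'tau': array([ 5.76810926e-04, -4.40036988e+01, -1.76594192e+01,  6.33442216e-02,
        5.81593509e-02, -1.61829857e-04]), 'position': array([ 0.2726906 , -0.56157564,  0.22157921]), 'tcp_rot': array([[ 8.99678324e-01,  4.36553066e-01, -5.77844785e-04],
       [ 4.36553288e-01, -8.99676067e-01,  2.04976873e-03],
       [ 3.74959702e-04, -2.09639254e-03, -9.99997732e-01]]), 'force': array([-0.24226715,  0.61525795,  0.16154935]), 'moment': array([ 0.00589309, -0.02015982, -0.00354249]), 'opening': 1.0001676621682696}
{'fx': 431.8145564219303, 'fy': 431.8145564219303, 'cx': 319.37958525759757, 'cy': 192.82708914960259, 'position': array([0.92137755, 0.3776248 , 0.96640339]), 'rotation': array([[-0.68060274, -0.61972762,  0.39079098],
       [ 0.73260192, -0.56938286,  0.3729579 ],
       [-0.00862263,  0.54013039,  0.84153717]])}
{'fx': 472.80732622509373, 'fy': 472.80732622509373, 'cx': 318.0735169374283, 'cy': 197.3116555378634, 'position': array([ 4.22030743e-01, -8.79731156e-04,  1.04787236e+00]), 'rotation': array([[-0.006633  ,  0.99646832, -0.08370721],
       [-0.99996449, -0.00704485, -0.00462571],
       [-0.00519908,  0.08367356,  0.99647966]])}
{'fx': 317.9490213754912, 'fy': 317.9490213754912, 'cx': 320.2090213958402, 'cy': 195.79029680200722, 'T_tool_cam': array([[ 3.25114460e-05,  9.69501891e-01,  2.45083829e-01,
         6.61354543e-02],
       [ 9.99999999e-01, -3.60395866e-05,  9.91090022e-06,
         5.55531598e-04],
       [ 1.84413564e-05,  2.45083828e-01, -9.69501891e-01,
        -1.61364263e-01],
       [ 0.00000000e+00,  0.00000000e+00,  0.00000000e+00,
         1.00000000e+00]])}
```

View pics/scene0.png

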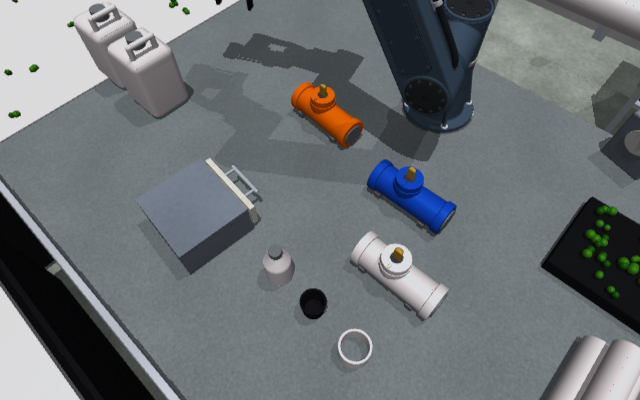

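View pics/top0.png

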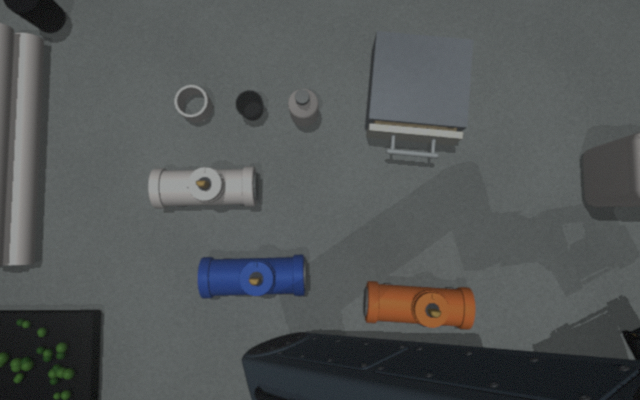

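View pics/wrist0.png

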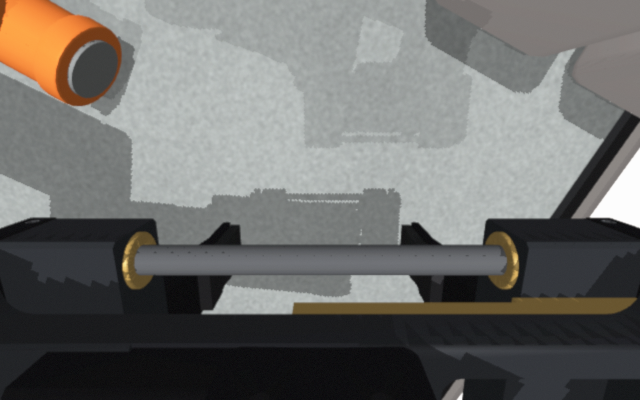

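```bash
cat >> h.py <<'E'
def cast(c,u,v,z,s=None):
    d=np.array([(u-c['cx'])/c['fx'],-(v-c['cy'])/c['fy'],-1.0])
    if 'T_tool_cam' in c:
        T=np.array(c['T_tool_cam']);R=s['tcp_rot']@T[:3,:3];p=s['tcp_rot']@T[:3,3]+s['position']
    else: R,p=c['rotation'],c['position']
    w=R@d; t=(z-p[2])/w[2]; return p+t*w
def depthpt(c,u,v,s=None):
    z=c['depth'][int(v),int(u)]
    d=np.array([(u-c['cx'])/c['fx'],-(v-c['cy'])/c['fy'],-1.0])*z
    if 'T_tool_cam' in c:
        T=np.array(c['T_tool_cam']);return s['tcp_rot']@(T[:3,:3]@d+T[:3,3])+s['position']
    return c['rotation']@d+c['position']
def crop(c,x0,y0,x1,y1,f,name):
    im=cv2.resize(c['color'][y0:y1,x0:x1,::-1],None,fx=f,fy=f,interpolation=cv2.INTER_CUBIC);cv2.imwrite(f'pics/{name}.png',im)
E
python3 - <<'E'
from h import *
import pickle
np.set_printoptions(precision=4,suppress=True)
s,c=pickle.load(open('top0.pkl','rb'));s,d=pickle.load(open('scene0.pkl','rb'))
a=c['color'][140:230,140:280];a=cv2.resize(a,None,fx=4,fy=4,interpolation=3)
b=c['color'][110:180,350:490];b=cv2.resize(b,None,fx=4,fy=4,interpolation=3)
cv2.imwrite('pics/topcrop.png',np.clip(np.vstack([a,b])[:,:,::-1].astype(int)*1.7,0,255).astype('uint8')[:600] if 0 else cv2.resize(np.clip(np.vstack([a,b])[:,:,::-1]*1.7,0,255).astype('uint8'),None,fx=.9,fy=.9))
a=d['color'][225:325,340:460];a=cv2.resize(a,None,fx=3,fy=3,interpolation=3)
b=d['color'][150:250,200:320];b=cv2.resize(b,None,fx=3,fy=3,interpolation=3)
cv2.imwrite('pics/scenecrop.png',np.hstack([a,b])[:,:,::-1])
print('handle',cast(c,388,152,.0675),cast(c,438,156,.0675), depthpt(c,410,154))
print('stem',cast(c,203,183,.142),depthpt(c,203,183),depthpt(c,195,190))
for n,m in(('top',c),('scene',d)):
  hsv=cv2.cvtColor(m['color'],cv2.COLOR_RGB2HSV)
  mk=cv2.inRange(hsv,(12,90,50),(30,255,255))
  k,l,st,ce=cv2.connectedComponentsWithStats(mk)
  for i in range(1,k):
    if 15<st[i,4]<300: print(n,st[i],ce[i],cast(m,*ce[i],.142),depthpt(m,*ce[i]))
E
```

```text
handle [ 0.5987 -0.1435  0.0675] [ 0.5894 -0.248   0.0675] [ 0.5943 -0.1898  0.0662]
stem [0.5274 0.2252 0.142 ] [0.5274 0.2252 0.142 ] [0.517  0.2484 0.1124]
top [197 181   8   6  37] [200.7568 183.027 ] [0.5274 0.2296 0.142 ] [0.5272 0.2292 0.1436]
top [250 278   9   6  39] [253.8974 280.6667] [0.3404 0.1261 0.142 ] [0.3404 0.1261 0.1418]
scene [406 167  10  13  86] [411.0116 172.8837] [0.3534 0.132  0.142 ] [0.3462 0.1289 0.1315]
scene [392 248  11  13  94] [397.6489 253.4149] [0.5381 0.2338 0.142 ] [0.5341 0.2323 0.1333]
```

View pics/topcrop.png

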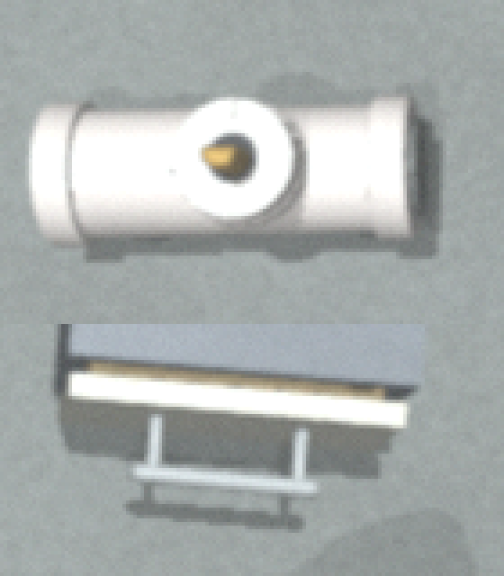

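View pics/scenecrop.png

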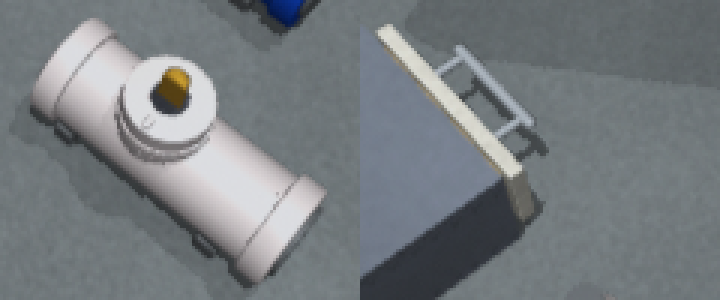

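```bash
cat >> h.py <<'E'
from scipy.spatial.transform import Rotation as Ro
np.set_printoptions(precision=4,suppress=True)
def down(yx,yy):
    y=np.array([yx,yy,0.]);y/=np.linalg.norm(y);z=np.array([0,0,-1.]);return np.stack([np.cross(y,z),y,z],1)
def plan(p,R,n,s=None):
    s=s or bot.read_state();p0,R0=s['position'],s['tcp_rot']
    rv=Ro.from_matrix(R0.T@R).as_rotvec();dp=(np.array(p)-p0)/n
    sl=[(1000*(R0@Ro.from_rotvec(rv*i/n).as_matrix()).T@dp).round(1).tolist() for i in range(n)]
    print('dist',np.linalg.norm(dp)*1000*n,'rot',np.degrees(rv));print('slide',sl);print('twist',(rv/n).round(4).tolist())
E
python3 - <<'E'
from h import *
plan([.594,-.196,.19],down(.996,-.089),12)
E
```

```text
dist 487.82137331402566 rot [ -0.0766  -0.0632 -59.0062]
slide [[37.4, -15.7, 2.7], [38.6, -12.5, 2.7], [39.5, -9.1, 2.7], [40.2, -5.7, 2.7], [40.5, -2.2, 2.7], [40.5, 1.3, 2.7], [40.3, 4.7, 2.7], [39.7, 8.2, 2.7], [38.9, 11.5, 2.7], [37.8, 14.8, 2.7], [36.3, 18.0, 2.7], [34.7, 21.1, 2.7]]
twist [-0.0001, -0.0001, -0.0858]
```

Emit:
carry_out(grip=[-0.4, -0.4, -0.4, -0.4, -0.4, -0.4, -0.4, -0.4, -0.4, -0.4, -0.4, -0.4], slide=[[37, -16, 2.7], [39, -12.5, 2.7], [39.5, -9, 2.7], [40, -6, 2.7], [40.5, -2, 2.7], [40.5, 1, 2.7], [40, 5, 2.7], [40, 8, 2.7], [39, 11.5, 2.7], [38, 15, 2.7], [36, 18, 2.7], [35, 21, 2.7]], twist=[[0, 0, -0.086], [0, 0, -0.086], [0, 0, -0.086], [0, 0, -0.086], [0, 0, -0.086], [0, 0, -0.086], [0, 0, -0.086], [0, 0, -0.086], [0, 0, -0.086], [0, 0, -0.086], [0, 0, -0.086], [0, 0, -0.086]])

```text
time_s: 1.35
position: [0.5948, -0.1822, 0.1844]
tcp_rot: [[0.056, 0.998, -0.004], [0.998, -0.056, 0.001], [0.001, -0.004, -1.0]]
force: [0.3, -0.1, -0.7]
opening: 0.299
```

```bash
python3 - <<'E'
from h import *
s=bot.read_state();c=save('wrist','w1');print(s['position'],s['opening'],s['time_s'],s['qvel'],s['tcp_rot'],s['joint_positions'])
import pickle;pickle.dump((s,c),open('w1.pkl','wb'))
plan([.594,-.196,.19],down(.996,-.089),4)
E
```

```text
[ 0.5948 -0.1822  0.1844] 0.2991460042994453 1.35 [ 39.5293  13.0263 -20.9188  -0.1296   7.6107 -11.5887] [[ 0.0565  0.9984 -0.0037]
 [ 0.9984 -0.0565  0.0009]
 [ 0.0007 -0.0037 -1.    ]] [-27.2828  32.5664  84.5192  -0.0586  63.1255 -24.0174]
dist 21.01511012939423 rot [-0.0225 -0.291   2.2263]
slide [[-4.9, -0.9, -1.5], [-5.0, -0.8, -1.5], [-5.0, -0.8, -1.5], [-5.0, -0.7, -1.5]]
twist [-0.0001, -0.0013, 0.0097]
```

View pics/w1.png

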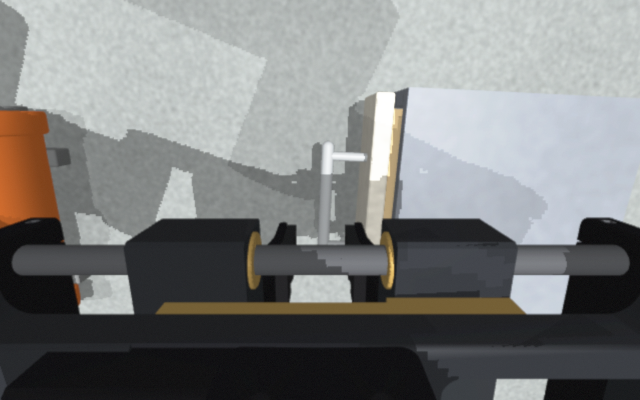

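Emit:
carry_out(grip=[-0.4, -0.4, -0.4, -0.4], slide=[[-5, -0.9, -1.5], [-5, -0.8, -1.5], [-5, -0.8, -1.5], [0, 0, 0]], twist=[[0, 0, 0.01], [0, 0, 0.01], [0, 0, 0.01], [0, 0, 0]])

```text
time_s: 1.8
position: [0.5942, -0.1917, 0.1876]
tcp_rot: [[0.081, 0.997, -0.003], [0.997, -0.081, 0.005], [0.005, -0.003, -1.0]]
force: [-0.5, -0.3, 0.3]
opening: 0.3
```

```bash
python3 - <<'E'
from h import *
s=bot.read_state();c=save('wrist','w2');print(s['position'],s['opening'],s['time_s'],s['qvel'],s['tcp_rot'],s['force'])
import pickle;pickle.dump((s,c),open('w2.pkl','wb'))
crop(c,240,80,440,260,4,'w2c')
print(cast(c,327,150,.0675,s),depthpt(c,327,160,s),depthpt(c,326,190,s),depthpt(c,325,210,s))
E
```

```text
[ 0.5942 -0.1917  0.1876] 0.2999996951954387 1.8 [-0.8644 -0.1284  0.5354  0.1489  0.1805  0.0159] [[ 0.0811  0.9967 -0.0026]
 [ 0.9967 -0.0811  0.005 ]
 [ 0.0048 -0.0031 -1.    ]] [-0.4512 -0.2758  0.2975]
[ 0.6027 -0.1554  0.0675] [ 0.602  -0.1642  0.0671] [ 0.599  -0.1919  0.0653] [ 0.5967 -0.2106  0.0659]
```

View pics/w2c.png

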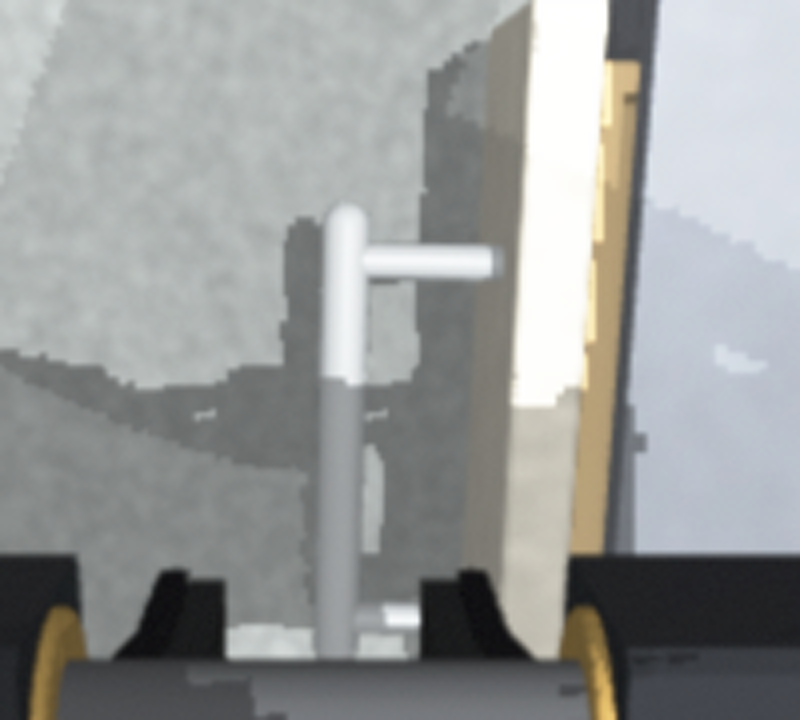

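```bash
python3 - <<'E'
from h import *
import pickle
s,c=pickle.load(open('w2.pkl','rb'))
E=cast(c,326.2,131,.066,s);A=cast(c,326.2,145,.066,s);B=cast(c,324,233.5,.066,s);print(E,A,B,(A+B)/2)
u=(A-B)/np.linalg.norm(A-B);print(u,np.linalg.norm(A-B), E-0.05*u, 'x ax',np.array([u[1],-u[0]]))
E
```

```text
[ 0.6033 -0.139   0.066 ] [ 0.6023 -0.1511  0.066 ] [ 0.5939 -0.2336  0.066 ] [ 0.5981 -0.1923  0.066 ]
[0.1016 0.9948 0.    ] 0.08293484127818108 [ 0.5982 -0.1887  0.066 ] x ax [ 0.9948 -0.1016]
```

```bash
python3 - <<'E'
from h import *
plan([.597,-.192,.046],down(.9953,-.095),5)
E
```

```text
dist 141.5502197282208 rot [-0.1894 -0.291   0.8017]
slide [[-0.2, 0.7, 28.3], [-0.2, 0.7, 28.3], [-0.1, 0.6, 28.3], [-0.1, 0.6, 28.3], [-0.1, 0.6, 28.3]]
twist [-0.0007, -0.001, 0.0028]
```

Emit:
carry_out(grip=[-0.4, -0.4, -0.4, -0.4, -0.4, -0.4, -0.4, -1, -1, -1, -1, -1], slide=[[0, 0.7, 28], [0, 0.7, 28], [0, 0.6, 28], [0, 0.6, 28], [0, 0.6, 20], [0, 0, 8], [0, 0, 0], [0, 0, 0], [0, 0, 0], [0, 0, 0], [0, 0, 0], [0, 0, 0]], twist=[[0, -0.001, 0.003], [0, -0.001, 0.003], [0, -0.001, 0.003], [0, -0.001, 0.003], [0, -0.001, 0.003], [0, 0, 0], [0, 0, 0], [0, 0, 0], [0, 0, 0], [0, 0, 0], [0, 0, 0], [0, 0, 0]])

```text
time_s: 3.05
position: [0.5973, -0.2027, 0.0491]
tcp_rot: [[0.112, 0.994, 0.007], [0.994, -0.112, -0.006], [-0.005, 0.008, -1.0]]
force: [0.2, -0.8, -4.8]
opening: 0.117
```

```bash
python3 - <<'E'
from h import *
s=bot.read_state();print(s)
x=s['tcp_rot'][:,1]
plan(s['position']-.134*np.array([.9953,-.095,0]),s['tcp_rot'],8)
E
```

```text
{'time_s': 3.05, 'joint_positions': array([-28.8285,  43.3684,  88.6822,  -0.1392,  47.4313, -22.3285]), 'qvel': array([ 0.0957, -0.0356,  0.0051, -0.1159, -0.2382,  0.0455]), 'tau': array([  0.2502, -50.4671, -12.382 ,   0.1374,   0.2436,   0.0341]), 'position': array([ 0.5973, -0.2027,  0.0491]), 'tcp_rot': array([[ 0.1116,  0.9937,  0.0071],
       [ 0.9937, -0.1116, -0.0059],
       [-0.0051,  0.0077, -1.    ]]), 'force': array([ 0.1751, -0.8371, -4.8445]), 'moment': array([-0.1365, -0.1929,  0.0196]), 'opening': 0.11684720828867301}
dist 133.97635294349521 rot [0. 0. 0.]
slide [[-0.3, -16.7, -0.1], [-0.3, -16.7, -0.1], [-0.3, -16.7, -0.1], [-0.3, -16.7, -0.1], [-0.3, -16.7, -0.1], [-0.3, -16.7, -0.1], [-0.3, -16.7, -0.1], [-0.3, -16.7, -0.1]]
twist [0.0, 0.0, 0.0]
```

Emit:
carry_out(grip=[-1, -1, -1, -1, -1, -1, -1], slide=[[0, -12, 0], [0, -17, 0], [0, -17, 0], [0, -17, 0], [0, -17, 0], [0, -17, 0], [0, -14, 0]], twist=[[0, 0, 0], [0, 0, 0], [0, 0, 0], [0, 0, 0], [0, 0, 0], [0, 0, 0], [0, 0, 0]])

```text
time_s: 3.75
position: [0.492, -0.1919, 0.0491]
tcp_rot: [[0.109, 0.994, 0.023], [0.994, -0.109, -0.013], [-0.011, 0.025, -1.0]]
force: [1.5, -0.3, -6.5]
opening: 0.114
```

```bash
python3 - <<'E'
from h import *
s=bot.read_state();print(s['position'],s['force'],s['opening'],s['tcp_rot'],s['qvel'])
d=s['position']-np.array([.5973,-.2027,.0491]);print(d,np.linalg.norm(d))
E
```

```text
[ 0.492  -0.1919  0.0491] [ 1.5076 -0.3137 -6.5037] 0.11395151881729736 [[ 0.1095  0.9937  0.0233]
 [ 0.9939 -0.1092 -0.0131]
 [-0.0105  0.0246 -0.9996]] [ -7.0187  -5.4646  19.56     0.9128 -15.528   -7.4966]
[-0.1053  0.0108 -0.    ] 0.10581866771207034
```

Emit:
carry_out(grip=[-1, -1, -1, -1, -1, -1], slide=[[0, -6, 0], [0, -6, 0], [0, -6, 0], [0, -6, 0], [0, -5, 0], [0, -5, 0]], twist=[[0, 0, 0], [0, 0, 0], [0, 0, 0], [0, 0, 0], [0, 0, 0], [0, 0, 0]])

```text
time_s: 4.35
position: [0.471, -0.19, 0.0491]
tcp_rot: [[0.119, 0.991, 0.053], [0.993, -0.118, -0.021], [-0.014, 0.055, -0.998]]
force: [14.8, 7.5, -12.7]
opening: 0.112
```

```bash
python3 - <<'E'
from h import *
s=bot.read_state();print(s['position'],s['force'],s['opening'],s['tcp_rot'],s['qvel'])
d=s['position']-np.array([.5973,-.2027,.0491]);print(d,np.linalg.norm(d))
E
```

```text
[ 0.471  -0.19    0.0491] [ 14.8319   7.5258 -12.6502] 0.11193635608647794 [[ 0.1191  0.9915  0.053 ]
 [ 0.9928 -0.1182 -0.0206]
 [-0.0142  0.0551 -0.9984]] [-1.3387 -0.9457  4.5053  4.7498 -9.3605 -3.6976]
[-0.1263  0.0127  0.    ] 0.12689438526301816
```

Emit:
carry_out(grip=[-1, -1, -1], slide=[[0, -6, 0], [0, -6, 0], [0, -6, 0]], twist=[[0.02, 0, 0], [0.02, 0, 0], [0.02, 0, 0]])

```text
time_s: 4.65
position: [0.4707, -0.19, 0.0491]
tcp_rot: [[0.127, 0.992, 0.027], [0.992, -0.126, -0.023], [-0.019, 0.03, -0.999]]
force: [14.5, 7.2, -12.4]
opening: 0.115
```

```bash
python3 - <<'E'
from h import *
s=bot.read_state();print(s['position'],s['force'],s['opening'],s['tcp_rot'],s['qvel'])
d=s['position']-np.array([.5973,-.2027,.0491]);print(d,np.linalg.norm(d))
c=save('top','t3')
E
```

```text
[ 0.4707 -0.19    0.0491] [ 14.5499   7.1549 -12.408 ] 0.1147647055549755 [[ 0.1266  0.9916  0.0272]
 [ 0.9918 -0.126  -0.023 ]
 [-0.0194  0.0299 -0.9994]] [ 2.0652  0.7609 -3.4663 -6.1013  6.5437  8.1308]
[-0.1266  0.0127  0.    ] 0.12721704360866154
```

View pics/t3.png

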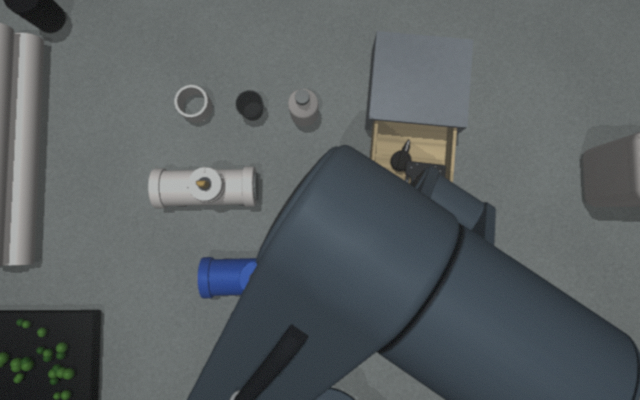

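Emit:
carry_out(grip=[-0.4, -0.4, -0.4, -0.4, -0.4, -0.4, -0.4, -0.4, -0.4, -0.4], slide=[[0, 0, 0], [0, 0, 0], [0, 0, 0], [0, 0, -15], [0, 0, -25], [0, 0, -35], [0, 0, -40], [0, 0, -40], [0, 0, -20], [0, 0, 0]], twist=[[0, 0, 0], [0, 0, 0], [0, 0, 0], [0, 0, 0], [0, 0, 0], [0, 0, 0], [0, 0, 0], [0, 0, 0], [0, 0, 0], [0, 0, 0]])

```text
time_s: 5.7
position: [0.4633, -0.1865, 0.2324]
tcp_rot: [[0.128, 0.991, 0.025], [0.992, -0.128, -0.024], [-0.02, 0.028, -0.999]]
force: [0.2, 0.3, -0.3]
opening: 0.297
```

```bash
python3 - <<'E'
from h import *
import pickle
s=bot.read_state();print(s['position'],s['force'],s['opening'],s['tcp_rot'],s['qvel'],s['joint_positions'],s['time_s'])
c=save('wrist','w4');pickle.dump((s,c),open('w4.pkl','wb'))
d=save('top','t4');pickle.dump((s,d),open('t4.pkl','wb'))
e=save('scene','s4');pickle.dump((s,e),open('s4.pkl','wb'))
print(cast(d,402,160,.046))
crop(d,340,100,500,220,5,'t4c')
E
```

```text
[ 0.4633 -0.1865  0.2324] [ 0.158   0.2773 -0.3426] 0.29659110656349075 [[ 0.1283  0.9914  0.025 ]
 [ 0.9915 -0.1277 -0.0237]
 [-0.0203  0.0278 -0.9994]] [-0.3997 -0.394   1.453  -0.066  -0.4224  0.1045] [-34.573   19.079  100.4173  -0.3569  58.5561 -27.0369] 5.7
[ 0.585  -0.1762  0.046 ]
```

View pics/w4.png

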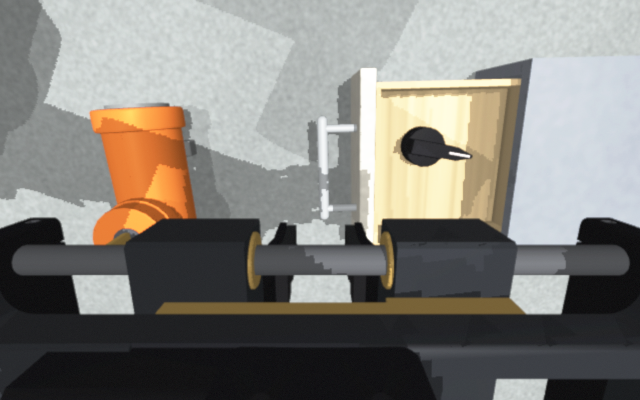

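View pics/t4c.png

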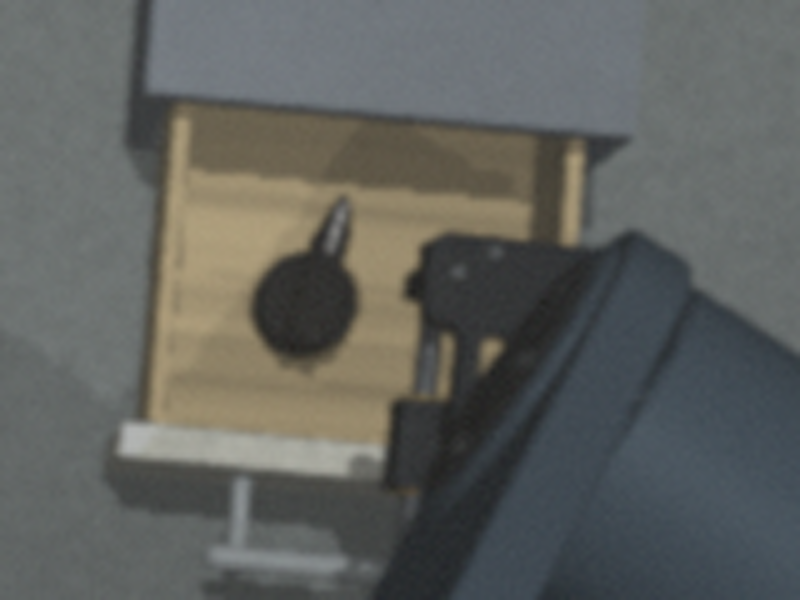

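View pics/s4.png

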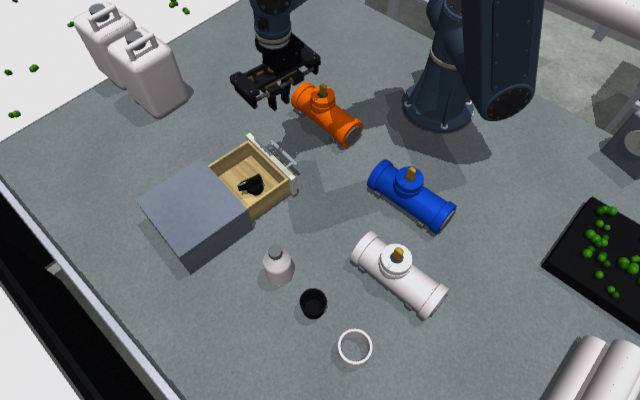

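```bash
python3 - <<'E'
from h import *
import pickle
s,c=pickle.load(open('w4.pkl','rb'))
crop(c,380,110,500,200,6,'w4c')
t=pickle.load(open('t4.pkl','rb'))[1]
print('top ctr',cast(t,401,160.6,.046),'tip',cast(t,409,140.3,.068), 'line start',cast(t,340+330/5,100+252/5,.068))
E
```

```text
top ctr [ 0.5837 -0.1741  0.046 ] tip [ 0.6231 -0.188   0.068 ] line start [ 0.6017 -0.1812  0.068 ]
```

View pics/w4c.png

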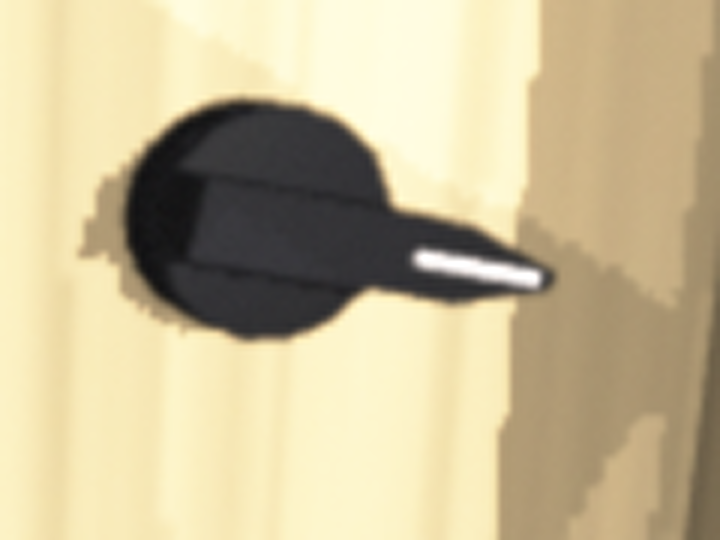

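```bash
python3 - <<'E'
from h import *
import pickle
s,c=pickle.load(open('w4.pkl','rb'))
f=lambda u,v:cast(c,380+u/6,110+v/6,.068,s)
B=f(198,222);T=f(553,279);L1=f(415,259);L2=f(540,279)
d=T-B;n=np.linalg.norm(d);d/=n
print(B,T,n,d,np.degrees(np.arctan2(d[1],d[0])),'axis',B+.022*d)
q=L2-L1;print(np.degrees(np.arctan2(q[1],q[0])),f(270,220))
E
```

```text
[ 0.566  -0.1682  0.068 ] [ 0.6268 -0.1862  0.068 ] 0.06342206052367008 [ 0.9593 -0.2825  0.    ] -16.407502617211247 axis [ 0.5871 -0.1745  0.068 ]
-16.38166633189634 [ 0.5783 -0.1695  0.068 ]
```

```bash
python3 - <<'E'
from h import *
plan([.5855,-.1745,.15],down(.286,.958),11)
E
```

```text
dist 147.19681031148033 rot [  0.3075   1.6033 -80.7258]
slide [[2.5, 10.9, 7.3], [1.1, 11.1, 7.3], [-0.4, 11.2, 7.3], [-1.8, 11.1, 7.3], [-3.2, 10.7, 7.3], [-4.6, 10.2, 7.3], [-5.9, 9.6, 7.3], [-7.1, 8.7, 7.2], [-8.2, 7.8, 7.2], [-9.1, 6.7, 7.2], [-9.9, 5.5, 7.2]]
twist [0.0005, 0.0025, -0.1281]
```

Emit:
carry_out(grip=[-0.1, -0.1, -0.1, -0.1, -0.1, -0.1, -0.1, -0.1, -0.1, -0.1, -0.1, -0.1], slide=[[2.5, 11, 7], [1, 11, 7], [-0.4, 11, 7], [-2, 11, 7], [-3, 11, 7], [-4.6, 10, 7], [-6, 9.6, 7], [-7, 9, 7], [-8, 8, 7], [-9, 7, 7], [-10, 5.5, 7], [0, 0, 0]], twist=[[0, 0.0025, -0.128], [0, 0.0025, -0.128], [0, 0.0025, -0.128], [0, 0.0025, -0.128], [0, 0.0025, -0.128], [0, 0.0025, -0.128], [0, 0.0025, -0.128], [0, 0.0025, -0.128], [0, 0.0025, -0.128], [0, 0.0025, -0.128], [0, 0.0025, -0.128], [0, 0, 0]])

```text
time_s: 7.05
position: [0.5713, -0.1624, 0.1198]
tcp_rot: [[-0.971, 0.235, -0.046], [0.234, 0.972, 0.03], [0.051, 0.018, -0.999]]
force: [0.1, -0.5, 0.2]
opening: 0.452
```

```bash
python3 - <<'E'
from h import *
s=bot.read_state();print(s['position'],s['opening'],s['qvel'],s['tcp_rot'],s['joint_positions'],s['time_s'])
c=save('wrist','w5')
plan([.5855,-.1745,.15],down(.286,.958),3)
E
```

```text
[ 0.5713 -0.1624  0.1198] 0.45213075229112887 [-0.3715  0.6322  2.2287 -0.468   0.917   2.0211] [[-0.9708  0.2354 -0.0458]
 [ 0.2342  0.9717  0.0297]
 [ 0.0515  0.0181 -0.9985]] [ -26.8189   36.4631   89.4662    0.4013   57.1818 -103.4548] 7.05
dist 35.79041905016043 rot [ 0.9642 -3.06    2.8994]
slide [[-5.4, -2.6, -10.3], [-5.6, -2.5, -10.2], [-5.8, -2.5, -10.1]]
twist [0.0056, -0.0178, 0.0169]
```

View pics/w5.png

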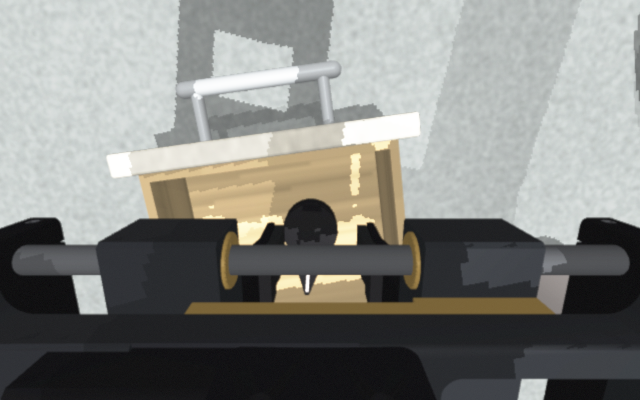

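```bash
python3 - <<'E'
from h import *
plan([.5855,-.1745,.115],down(.286,.958),3)
E
```

```text
dist 20.198166905923326 rot [ 0.9642 -3.06    2.8994]
slide [[-6.0, -2.8, 1.3], [-6.0, -2.7, 1.4], [-6.0, -2.6, 1.6]]
twist [0.0056, -0.0178, 0.0169]
```

Emit:
carry_out(grip=[-0.1, -0.1, -0.1, -0.1], slide=[[-6, -2.8, 0], [-6, -2.7, 0], [-6, -2.6, 0], [0, 0, 0]], twist=[[0.006, -0.018, 0.017], [0.006, -0.018, 0.017], [0.006, -0.018, 0.017], [0, 0, 0]])

```text
time_s: 7.5
position: [0.584, -0.1757, 0.1181]
tcp_rot: [[-0.955, 0.297, 0.0], [0.297, 0.955, -0.003], [-0.001, -0.002, -1.0]]
force: [-0.5, -0.8, -0.2]
opening: 0.451
```

```bash
python3 - <<'E'
from h import *
import pickle
s=bot.read_state();print(s['position'],s['opening'],s['qvel'],s['tcp_rot'])
c=save('wrist','w6');pickle.dump((s,c),open('w6.pkl','wb'))
crop(c,220,180,420,330,4,'w6c')
plan([.5855,-.1745,.05],down(.286,.958),5)
E
```

```text
[ 0.584  -0.1757  0.1181] 0.4511215882563008 [-0.2475 -0.3613  0.4375  0.0128  0.1954  0.3711] [[-0.9548  0.2973  0.0003]
 [ 0.2973  0.9548 -0.0027]
 [-0.001  -0.0025 -1.    ]]
dist 68.12605814125551 rot [-0.1295  0.0168 -0.6381]
slide [[-0.3, 0.3, 13.6], [-0.3, 0.3, 13.6], [-0.3, 0.3, 13.6], [-0.3, 0.3, 13.6], [-0.3, 0.3, 13.6]]
twist [-0.0005, 0.0001, -0.0022]
```

View pics/w6c.png

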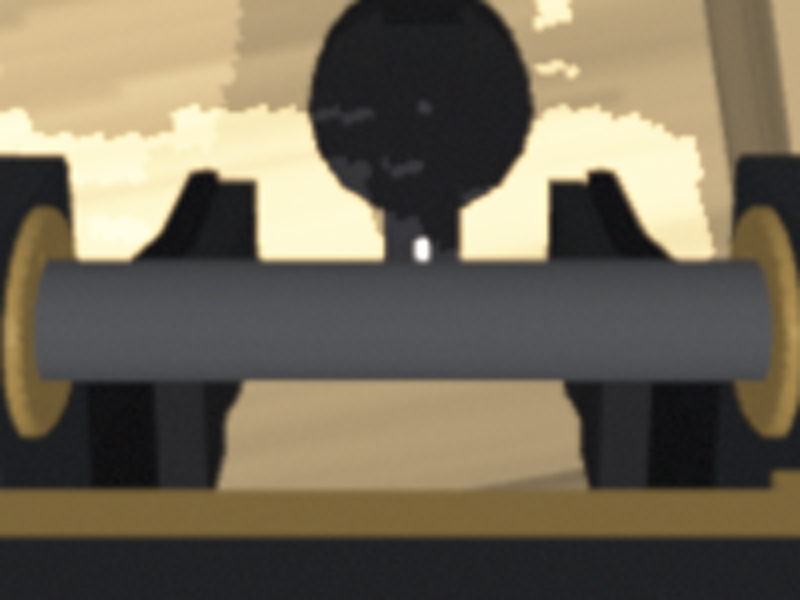

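Emit:
carry_out(grip=[-0.1, -0.1, -0.1, -0.1, -0.1, -0.1], slide=[[0, 1, 13], [0, 1, 13], [0, 1, 13], [0, 0, 13], [0, 0, 5], [0, 0, 0]], twist=[[0, 0, -0.002], [0, 0, -0.002], [0, 0, -0.002], [0, 0, -0.002], [0, 0, 0], [0, 0, 0]])

```text
time_s: 8.15
position: [0.5837, -0.172, 0.0554]
tcp_rot: [[-0.957, 0.289, -0.002], [0.289, 0.957, -0.001], [0.002, -0.002, -1.0]]
force: [-0.3, 0.8, -0.1]
opening: 0.447
```

```bash
python3 - <<'E'
from h import *
import pickle
s=bot.read_state();print(s['position'],s['opening'],s['qvel'],s['tcp_rot'],s['force'])
plan([.5865,-.1725,.05],down(.286,.958),2)
E
```

```text
[ 0.5837 -0.172   0.0554] 0.44662355967891576 [ 0.0823  0.7447  0.1941 -0.09   -0.2814 -0.0789] [[-0.9573  0.289  -0.0022]
 [ 0.289   0.9573 -0.0013]
 [ 0.0017 -0.0019 -1.    ]] [-0.3069  0.8141 -0.1459]
dist 6.064529782897249 rot [-0.1068 -0.0996 -0.1784]
slide [[-1.4, 0.2, 2.7], [-1.4, 0.2, 2.7]]
twist [-0.0009, -0.0009, -0.0016]
```

Emit:
carry_out(grip=[-0.1, -0.1, -0.1, -1, -1, -1, -1, -1, -1], slide=[[-1.4, 0, 2.5], [-1.4, 0, 2.5], [0, 0, 0], [0, 0, 0], [0, 0, 0], [0, 0, 0], [0, 0, 0], [0, 0, 0], [0, 0, 0]], twist=[[0, 0, 0], [0, 0, 0], [0, 0, 0], [0, 0, 0], [0, 0, 0], [0, 0, 0], [0, 0, 0], [0, 0, 0], [0, 0, 0]])

```text
time_s: 9.05
position: [0.5878, -0.1735, 0.0515]
tcp_rot: [[-0.957, 0.289, 0.001], [0.289, 0.957, -0.003], [-0.002, -0.002, -1.0]]
force: [0.7, -0.4, -0.5]
opening: 0.159
```

```bash
python3 - <<'E'
from h import *
import pickle
s=bot.read_state();print(s['position'],s['opening'],s['qvel'],s['tcp_rot'],s['force'],s['time_s'])
E
```

```text
[ 0.5878 -0.1735  0.0515] 0.15889828431298794 [-0.0543 -0.0481  0.1025  0.0045 -0.0351  0.0061] [[-0.9573  0.2891  0.0008]
 [ 0.2891  0.9573 -0.0028]
 [-0.0016 -0.0025 -1.    ]] [ 0.6727 -0.3998 -0.4781] 9.05
```

Emit:
carry_out(grip=[-1, -1, -1, -1, -1, -1, -1, -1], slide=[[0, 0, -10], [0, 0, -20], [0, 0, -30], [0, 0, -35], [0, 0, -35], [0, 0, -35], [0, 0, -25], [0, 0, 0]], twist=[[0, 0, 0], [0, 0, 0], [0, 0, 0], [0, 0, 0], [0, 0, 0], [0, 0, 0], [0, 0, 0], [0, 0, 0]])

```text
time_s: 9.85
position: [0.5868, -0.1725, 0.2517]
tcp_rot: [[-0.957, 0.289, -0.001], [0.289, 0.957, -0.002], [0.0, -0.002, -1.0]]
force: [0.8, 0.6, -0.9]
opening: 0.154
```

```bash
python3 - <<'E'
from h import *
import pickle
s,t=pickle.load(open('top0.pkl','rb'))
img=t['color'];roi=np.zeros(img.shape[:2],np.uint8);roi[155:220,135:270]=1
g=cv2.cvtColor(img,cv2.COLOR_RGB2GRAY)
print(g[160:210:4,170],g[186,230])
m=((g>118)&(roi>0)).astype(np.uint8)
ys,xs=np.nonzero(m);print(len(xs),xs.min(),xs.max(),ys.min(),ys.max())
# edges: pipe top & bottom lines per column excluding bonnet
up=[];lo=[]
for x in list(range(164,185))+list(range(226,238)):
    col=np.nonzero(m[:,x])[0]
    if len(col)>20: up.append((x,col.min()));lo.append((x,col.max()))
for e in(up,lo):
    e=np.array(e);k=np.polyfit(e[:,0],e[:,1],1);print(k)
    a=cast(t,164,np.polyval(k,164),.043);b=cast(t,238,np.polyval(k,238),.043);q=a-b;print(a,b,'angle of y axis',np.degrees(np.arctan2(q[1],q[0])))
s=bot.read_state();print(s['position'],s['opening'],s['tcp_rot'],s['force'])
plan([.64,.226,.245],down(0,1),10)
E
```

```text
[ 98  94  91 123 147 158 156 157 156 144 124  96  72] 156
2848 148 252 167 203
[ -0.0168 174.9078]
[0.563  0.3341 0.043 ] [0.5645 0.1751 0.043 ] angle of y axis 90.54698811291065
[ -0.0123 202.8138]
[0.5013 0.3328 0.043 ] [0.5021 0.1747 0.043 ] angle of y axis 90.3006215384923
[ 0.5868 -0.1725  0.2517] 0.1537609658832728 [[-0.9573  0.2891 -0.0009]
 [ 0.2891  0.9573 -0.0019]
 [ 0.0003 -0.0021 -1.    ]] [ 0.8284  0.648  -0.9207]
dist 402.09133580202933 rot [ -0.1162  -0.0359 -16.8044]
slide [[6.4, 39.7, 0.6], [5.3, 39.9, 0.6], [4.1, 40.0, 0.6], [2.9, 40.1, 0.6], [1.7, 40.2, 0.6], [0.6, 40.2, 0.6], [-0.6, 40.2, 0.6], [-1.8, 40.2, 0.6], [-3.0, 40.1, 0.7], [-4.2, 40.0, 0.7]]
twist [-0.0002, -0.0001, -0.0293]
```

Emit:
carry_out(grip=[-1, -1, -1, -1, -1, -1, -1, -1, -1, -1, -1, -1], slide=[[6, 25, 0], [5, 40, 0], [4, 40, 0], [3, 40, 0], [2, 40, 0], [0.6, 40, 0], [-0.6, 40, 0], [-2, 40, 0], [-3, 40, 0], [-4, 35, 0], [0, 15, 0], [0, 0, 0]], twist=[[0, 0, -0.029], [0, 0, -0.029], [0, 0, -0.029], [0, 0, -0.029], [0, 0, -0.029], [0, 0, -0.029], [0, 0, -0.029], [0, 0, -0.029], [0, 0, -0.029], [0, 0, -0.029], [0, 0, 0], [0, 0, 0]])

```text
time_s: 11.05
position: [0.629, 0.2339, 0.2388]
tcp_rot: [[-1.0, -0.003, -0.019], [-0.003, 1.0, -0.005], [0.019, -0.004, -1.0]]
force: [-0.1, 0.2, -0.8]
opening: 0.16
```

```bash
python3 - <<'E'
from h import *
import pickle
s=bot.read_state();print(s['position'],s['opening'],s['tcp_rot'],s['force'],s['qvel'],s['joint_positions'])
c=save('wrist','w7');pickle.dump((s,c),open('w7.pkl','wb'))
c=save('top','t7');pickle.dump((s,c),open('t7.pkl','wb'))
E
```

```text
[0.629  0.2339 0.2388] 0.15954429486761262 [[-0.9998 -0.0035 -0.0189]
 [-0.0034  1.     -0.0045]
 [ 0.0189 -0.0045 -0.9998]] [-0.1095  0.1654 -0.7655] [-0.3108  0.656   0.8142 -1.3237 -0.0907 -0.3042] [ 10.8965  33.4938  72.9629  -0.0521  74.6547 -79.2865]
```

View pics/w7.png

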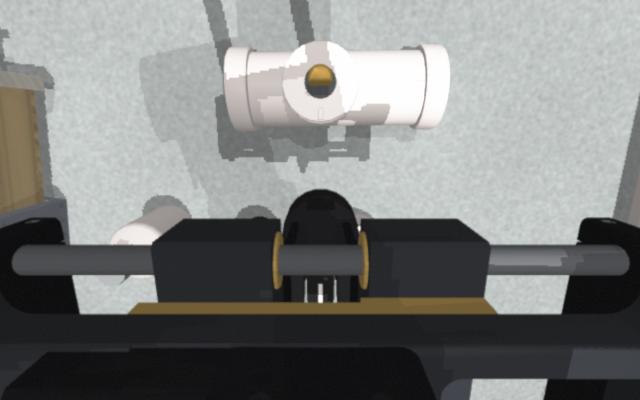

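View pics/t7.png

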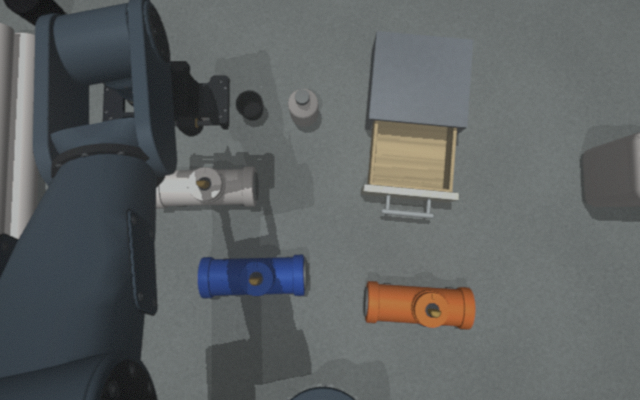

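```bash
python3 - <<'E'
from h import *
import pickle
s,c=pickle.load(open('w7.pkl','rb'))
crop(c,270,30,370,105,8,'w7c')
crop(c,220,160,420,310,4,'w7k')
E
```

View pics/w7c.png

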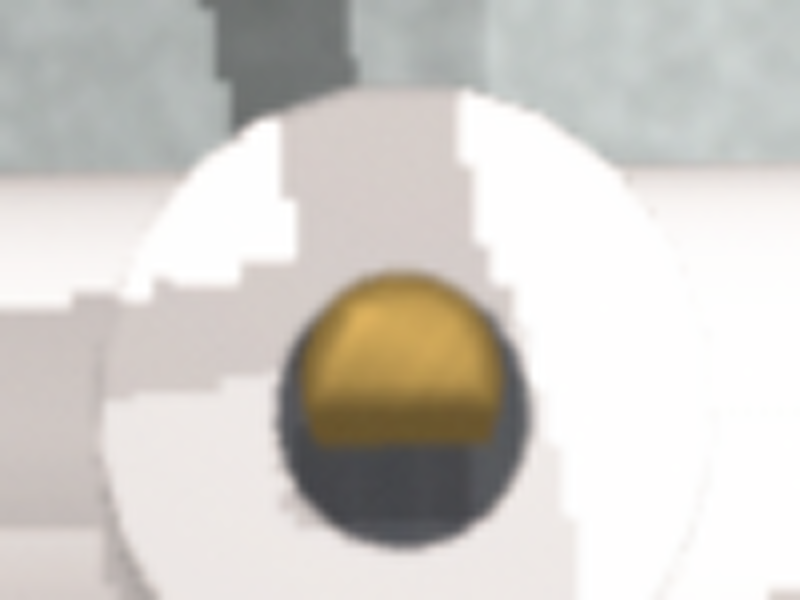

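View pics/w7k.png

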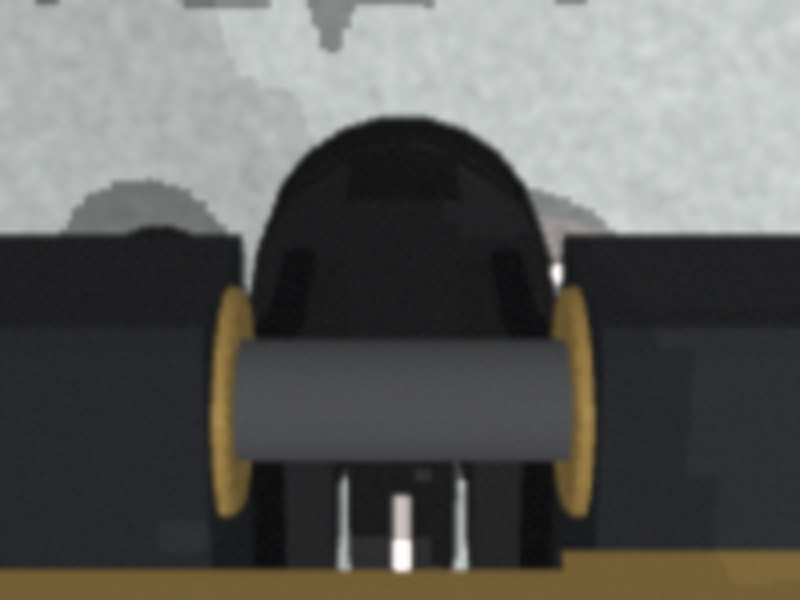

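```bash
python3 - <<'E'
from h import *
import pickle
s,c=pickle.load(open('w7.pkl','rb'))
P=s['position'];R=s['tcp_rot']
zb=P[2]-.0295
K=cast(c,320.7,160+116/4,zb,s)+[.022,0,0];print('knob axis',K,'tool rel',R.T@(K-P))
A=cast(c,320.2,64,.139,s)+[.01,0,0];W=[cast(c,270+u/8,30+385/8,.139,s) for u in(300,503)]
print('stem arc',A,'width',W)
# bonnet circle ring collar
for u,v in((100,400),(712,420),(401,88)): print('bonnet',cast(c,270+u/8,30+v/8,.110,s))
F=cast(c,320.2,30+443/8,.139,s);print('flat low edge',F, cast(c,320.2,30+403/8,.142,s))
t=pickle.load(open('t7.pkl','rb'))[1]
for q in(t,): crop(q,140,150,270,225,6,'t7c')
E
```

```text
knob axis [0.6279 0.2333 0.2093] tool rel [ 0.0006 -0.0004  0.0295]
stem arc [0.5319 0.2323 0.139 ] width [array([0.5322, 0.2225, 0.139 ]), array([0.5322, 0.2423, 0.139 ])]
bonnet [0.5301 0.1995 0.11  ]
bonnet [0.532  0.2659 0.11  ]
bonnet [0.4988 0.2321 0.11  ]
flat low edge [0.5376 0.2324 0.139 ] [0.5342 0.2324 0.142 ]
```

View pics/t7c.png

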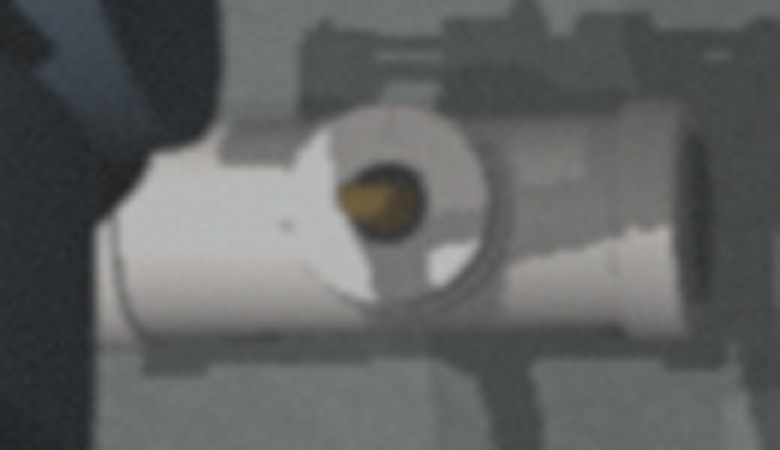

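```bash
python3 - <<'E'
from h import *
import pickle
t=pickle.load(open('t7.pkl','rb'))[1]
print('top bonnet',cast(t,205.6,184,.110))
plan([.5327,.2329,.20],down(-.007,1),5)
E
```

```text
top bonnet [0.5291 0.228  0.11  ]
dist 104.19371635939763 rot [-0.3116 -1.0876 -0.3441]
slide [[19.2, 0.4, 8.2], [19.2, 0.4, 8.1], [19.2, 0.4, 8.0], [19.3, 0.4, 7.9], [19.3, 0.4, 7.9]]
twist [-0.0011, -0.0038, -0.0012]
```

Emit:
carry_out(grip=[-1, -1, -1, -1, -1, -1, -1], slide=[[19, 0, 6], [19, 0, 6], [19, 0, 6], [19, 0, 6], [14, 0, 4], [5, 0, 0], [0, 0, 0]], twist=[[0, -0.004, -0.001], [0, -0.004, -0.001], [0, -0.004, -0.001], [0, -0.004, -0.001], [0, -0.004, -0.001], [0, 0, 0], [0, 0, 0]])

```text
time_s: 11.85
position: [0.5317, 0.2156, 0.2111]
tcp_rot: [[-1.0, 0.012, 0.001], [0.012, 1.0, -0.012], [-0.001, -0.012, -1.0]]
force: [0.1, -0.4, -0.6]
opening: 0.154
```

```bash
python3 - <<'E'
from h import *
import pickle
s=bot.read_state();print(s['position'],s['opening'],s['tcp_rot'],s['force'],s['qvel'],s['time_s'])
c=save('scene','s8')
crop(c,320,190,480,310,5,'s8c')
plan([.5327,.2329,.185],down(-.007,1),3)
E
```

```text
[0.5317 0.2156 0.2111] 0.15449555911351298 [[-0.9999  0.0121  0.0009]
 [ 0.0121  0.9999 -0.0121]
 [-0.0011 -0.012  -0.9999]] [ 0.1105 -0.3733 -0.6143] [-1.4391 -0.2884  0.4288 -0.3764 -0.4087 -0.1122] 11.85
dist 31.384441580491078 rot [-0.6957  0.0847 -1.0908]
slide [[-0.1, 5.9, 8.7], [-0.1, 5.8, 8.7], [-0.1, 5.8, 8.7]]
twist [-0.004, 0.0005, -0.0063]
```

View pics/s8c.png

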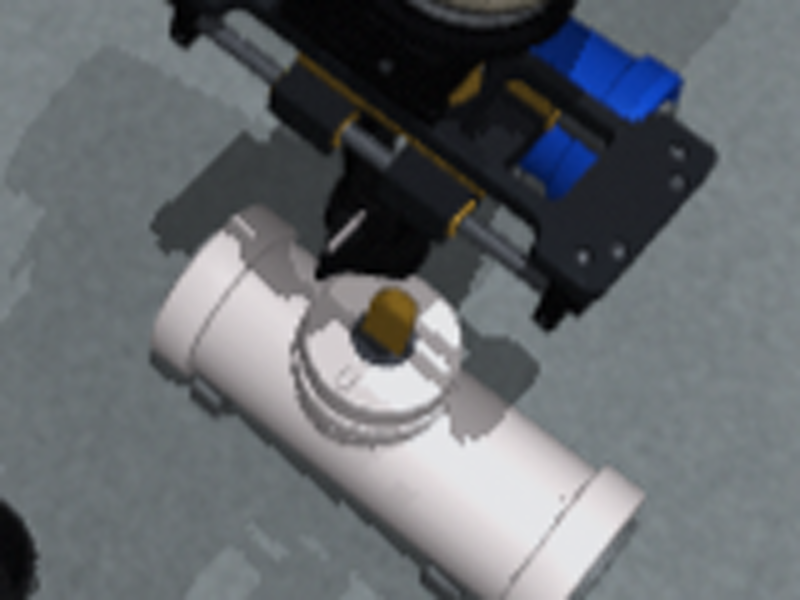

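Emit:
carry_out(grip=[-1, -1, -1, -1, -1], slide=[[0, 6, 6], [0, 6, 6], [0, 5, 6], [0, 0, 0], [0, 0, 0]], twist=[[-0.004, 0, -0.006], [-0.004, 0, -0.006], [-0.004, 0, -0.006], [0, 0, 0], [0, 0, 0]])

```text
time_s: 12.4
position: [0.5363, 0.2334, 0.1917]
tcp_rot: [[-1.0, -0.006, 0.005], [-0.006, 1.0, 0.001], [-0.005, 0.001, -1.0]]
force: [0.6, -1.2, -1.5]
opening: 0.159
```

```bash
python3 - <<'E'
from h import *
import pickle
s=bot.read_state();print(s['position'],s['opening'],s['tcp_rot'],s['force'],s['qvel'],s['time_s'])
plan([.5327,.2329,.185],down(-.007,1),2)
E
```

```text
[0.5363 0.2334 0.1917] 0.15864963887590114 [[-1.     -0.0057  0.0052]
 [-0.0057  1.      0.0015]
 [-0.0052  0.0015 -1.    ]] [ 0.5855 -1.2221 -1.4906] [ 0.454   0.8786  0.0597  0.1937 -0.0295  0.0225] 12.4
dist 7.597104698618097 rot [ 0.0839  0.3003 -0.0762]
slide [[1.8, -0.2, 3.3], [1.8, -0.2, 3.3]]
twist [0.0007, 0.0026, -0.0007]
```

Emit:
carry_out(grip=[-1, -1, -1, -1], slide=[[2, 0, 4], [1.6, 0, 4], [0, 0, 0], [0, 0, 0]], twist=[[0, 0.003, 0], [0, 0.002, 0], [0, 0, 0], [0, 0, 0]])

```text
time_s: 12.8
position: [0.5324, 0.2335, 0.1827]
tcp_rot: [[-1.0, -0.006, -0.001], [-0.006, 1.0, 0.001], [0.001, 0.001, -1.0]]
force: [-0.0, 0.3, -1.3]
opening: 0.161
```

```bash
python3 - <<'E'
from h import *
import pickle
s=bot.read_state();print(s['position'],s['opening'],s['tcp_rot'],s['force'],s['qvel'],s['time_s'])
c=save('wrist','w9');pickle.dump((s,c),open('w9.pkl','wb'))
crop(c,220,100,420,250,4,'w9c')
plan([.5327,.2329,.175],down(-.007,1),2)
E
```

```text
[0.5324 0.2335 0.1827] 0.16078059282821122 [[-1.     -0.0062 -0.0005]
 [-0.0062  1.      0.0012]
 [ 0.0005  0.0012 -1.    ]] [-0.0038  0.2927 -1.3205] [-0.0681  0.0644  0.3908  0.0601  0.0281 -0.0372] 12.8
dist 7.758266055804332 rot [ 0.0671 -0.0414 -0.046 ]
slide [[-0.2, -0.3, 3.9], [-0.2, -0.3, 3.9]]
twist [0.0006, -0.0004, -0.0004]
```

View pics/w9c.png

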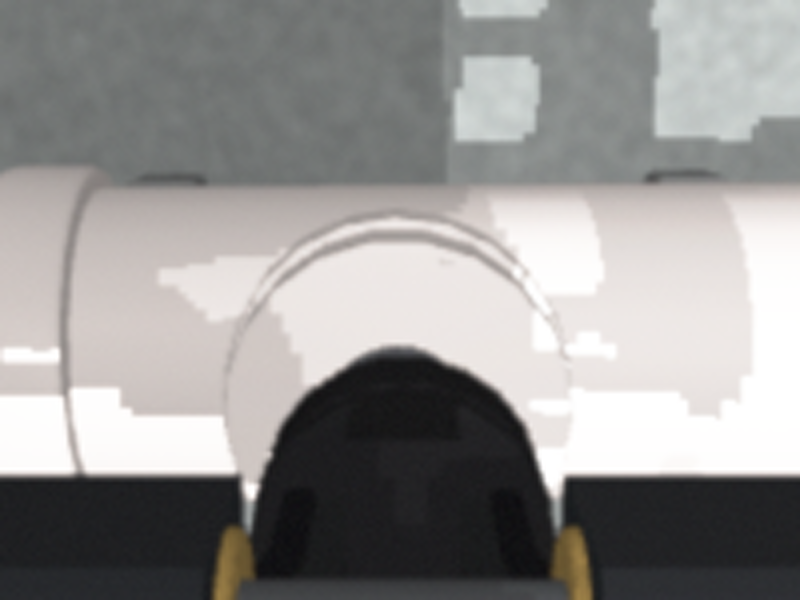

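Emit:
carry_out(grip=[-1, -1, -1, -1, -1, -1], slide=[[0, -0.3, 4], [0, -0.3, 4], [0, 0, 4], [0, 0, 3], [0, 0, 3], [0, 0, 0]], twist=[[0, 0, 0], [0, 0, 0], [0, 0, 0], [0, 0, 0], [0, 0, 0], [0, 0, 0]])

```text
time_s: 13.45
position: [0.5325, 0.2327, 0.1634]
tcp_rot: [[-1.0, -0.006, -0.0], [-0.006, 1.0, 0.001], [0.0, 0.001, -1.0]]
force: [0.9, 0.5, -0.8]
opening: 0.16
```

```bash
python3 - <<'E'
from h import *
s=bot.read_state();print(s['position'],s['opening'],s['tcp_rot'],s['force'],s['moment'],s['time_s'])
E
```

```text
[0.5325 0.2327 0.1634] 0.16011310319477187 [[-1.     -0.0058 -0.0002]
 [-0.0058  1.      0.0012]
 [ 0.0001  0.0012 -1.    ]] [ 0.8514  0.4774 -0.8355] [ 0.1027 -0.1509  0.0163] 13.45
```

Emit:
carry_out(grip=[-1, -1, -1, -1, -1], slide=[[0, 0, 3], [0, 0, 3], [0, 0, 2.5], [0, 0, 2], [0, 0, 0]], twist=[[0, 0, 0], [0, 0, 0], [0, 0, 0], [0, 0, 0], [0, 0, 0]])

```text
time_s: 13.95
position: [0.5329, 0.2328, 0.1526]
tcp_rot: [[-1.0, -0.006, 0.001], [-0.006, 1.0, 0.001], [-0.001, 0.001, -1.0]]
force: [-0.1, -0.5, 2.1]
opening: 0.157
```

```bash
python3 - <<'E'
from h import *
s=bot.read_state();print(s['position'],s['opening'],s['tcp_rot'],s['force'],s['moment'],s['time_s'])
E
```

```text
[0.5329 0.2328 0.1526] 0.15664817273944648 [[-1.     -0.0059  0.0006]
 [-0.0059  1.      0.0014]
 [-0.0007  0.0014 -1.    ]] [-0.0703 -0.4544  2.1225] [0.1014 0.0533 0.0002] 13.95
```

Emit:
carry_out(grip=[-1, -1, -1, -1, -1], slide=[[0, 0, 3], [0, 0, 3], [0, 0, 3], [0, 0, 2], [0, 0, 0]], twist=[[0, 0, 0], [0, 0, 0], [0, 0, 0], [0, 0, 0], [0, 0, 0]])

```text
time_s: 14.45
position: [0.533, 0.2329, 0.1463]
tcp_rot: [[-1.0, -0.007, 0.003], [-0.007, 1.0, 0.001], [-0.003, 0.001, -1.0]]
force: [-3.0, -1.4, 8.7]
opening: 0.158
```

```bash
python3 - <<'E'
from h import *
s=bot.read_state();print(s['position'],s['opening'],s['tcp_rot'],s['force'],s['moment'],s['time_s'])
E
```

```text
[0.533  0.2329 0.1463] 0.15803020787405378 [[-1.     -0.0066  0.0027]
 [-0.0066  1.      0.0013]
 [-0.0027  0.0013 -1.    ]] [-3.0471 -1.3905  8.7142] [-0.0562  0.4556 -0.002 ] 14.45
```

Emit:
carry_out(grip=[-1, -1, -1, -1], slide=[[0, 0, 3], [0, 0, 4], [0, 0, 4], [0, 0, 4]], twist=[[0, 0, 0], [0, -0.002, 0], [0, -0.002, 0], [0, 0, 0]])

```text
time_s: 14.85
position: [0.5342, 0.233, 0.1443]
tcp_rot: [[-1.0, -0.008, 0.013], [-0.008, 1.0, 0.001], [-0.013, 0.001, -1.0]]
force: [-7.6, -2.4, 25.4]
opening: 0.155
```

```bash
python3 - <<'E'
from h import *
s=bot.read_state();print(s['position'],s['opening'],s['tcp_rot'],s['force'],s['moment'],s['time_s'])
E
```

```text
[0.5342 0.233  0.1443] 0.15482097907443543 [[-0.9999 -0.0082  0.0134]
 [-0.0081  1.      0.0014]
 [-0.0134  0.0013 -0.9999]] [-7.608  -2.4139 25.3757] [-0.3137  1.413  -0.0405] 14.85
```

Emit:
carry_out(grip=[-1, -1, -1], slide=[[1, 0, 2.5], [0.5, 0, 2.5], [0.5, 0, 2.5]], twist=[[0, 0.012, 0], [0, 0.008, 0], [0, 0.006, 0]])

```text
time_s: 15.15
position: [0.5342, 0.233, 0.1444]
tcp_rot: [[-1.0, -0.009, -0.005], [-0.009, 1.0, 0.001], [0.005, 0.002, -1.0]]
force: [-3.4, -1.1, 15.6]
opening: 0.157
```

```bash
python3 - <<'E'
from h import *
import pickle
for i in range(2):
  s=bot.read_state();print(s['position'],s['opening'],s['tcp_rot'],s['force'],s['moment'],s['time_s'],s['qvel'])
  c=save('scene','s10') if i else save('wrist','w10')
  crop(c,320,190,480,310,5,'s10c') if i else crop(c,220,100,420,250,4,'w10c')
t=save('top','t10')
E
```

```text
[0.5342 0.233  0.1444] 0.15735967978509113 [[-0.9999 -0.0095 -0.0048]
 [-0.0095  1.      0.0015]
 [ 0.0048  0.0015 -1.    ]] [-3.3687 -1.1215 15.5597] [-0.203   0.6191  0.0082] 15.15 [-0.2106  0.67   -1.6177  0.5326  2.8546 -0.7984]
[0.5342 0.233  0.1444] 0.15471702969786236 [[-0.9999 -0.0094 -0.0051]
 [-0.0094  1.      0.0015]
 [ 0.005   0.0015 -1.    ]] [-3.2005 -1.5714 14.5486] [-0.1878  0.6289  0.0001] 15.2 [ 0.173  -0.132   0.2799  0.0157 -0.3335  0.1625]
```

View pics/w10c.png

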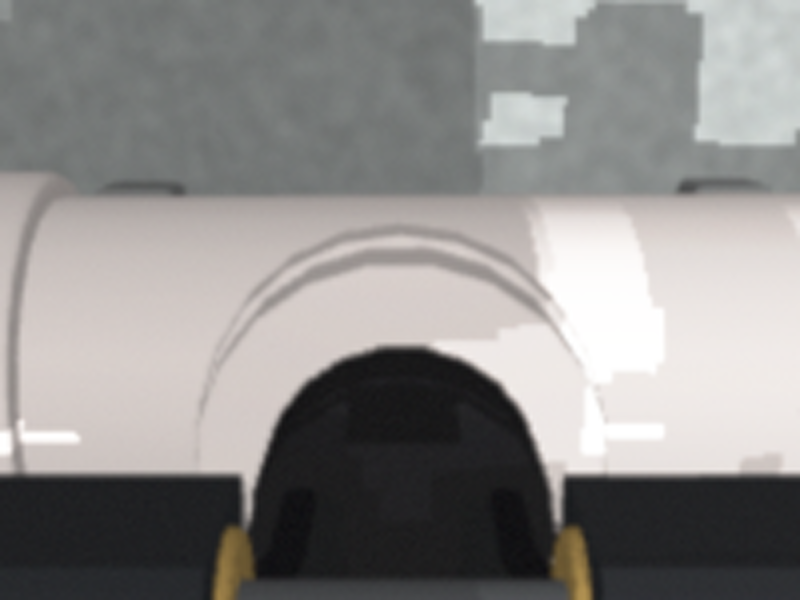

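View pics/s10c.png

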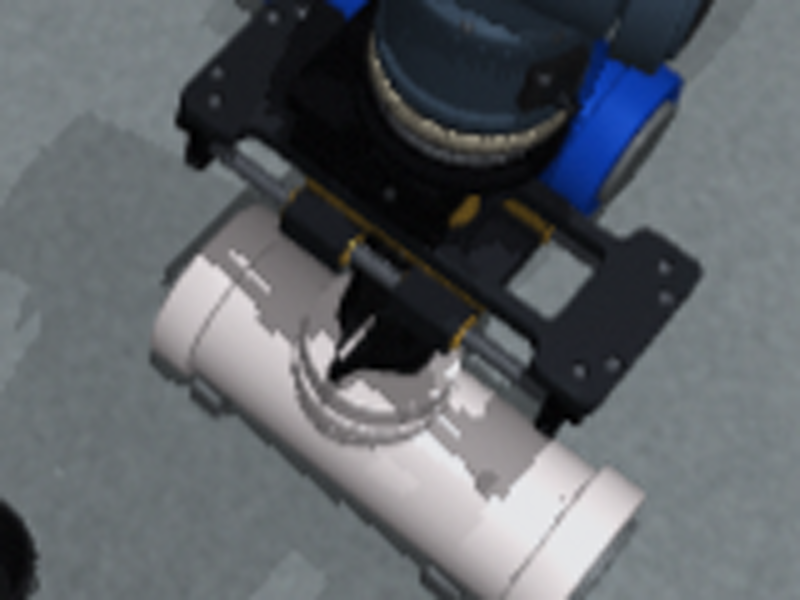

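View pics/t10.png

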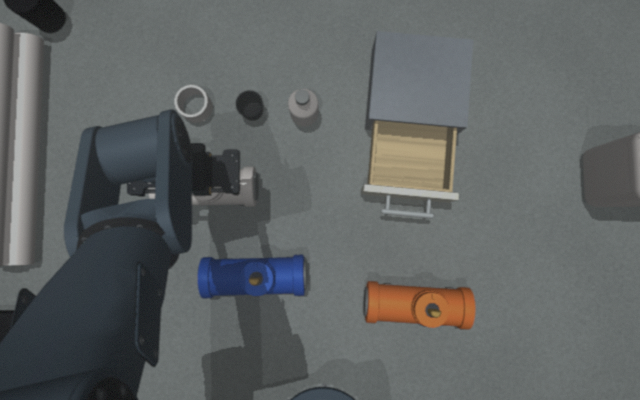

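```bash
python3 - <<'E'
from h import *
import pickle
a=pickle.load(open('top0.pkl','rb'))[1];t=bot.capture('top')
for c,y0 in((a,145),(t,200)):
    roi=c['color'][y0:y0+25,380:445].astype(int);print(roi.sum(2)[:,25:40].mean(1).round().tolist())
E
```

```text
[213.0, 213.0, 206.0, 203.0, 230.0, 285.0, 343.0, 391.0, 393.0, 353.0, 299.0, 277.0, 289.0, 292.0, 291.0, 279.0, 241.0, 215.0, 213.0, 220.0, 244.0, 281.0, 289.0, 290.0, 287.0]
[252.0, 251.0, 255.0, 252.0, 243.0, 243.0, 281.0, 310.0, 317.0, 323.0, 340.0, 369.0, 428.0, 466.0, 452.0, 395.0, 342.0, 320.0, 290.0, 256.0, 246.0, 252.0, 277.0, 320.0, 340.0]
```

```bash
python3 - <<'E'
from h import *
s=bot.read_state();print(s['position'],s['force'],s['opening'],s['time_s'])
print(bot.hand_in())
E
```

```text
[0.5342 0.233  0.1444] [-3.3589 -0.7586 14.3758] 0.15929597583093974 15.35
the job is handed in; nothing more can be done
None
```

The job is handed in at 15.35 s: the knob is on the stem and the gripper was holding knob and stem pressed down.

- **Drawer:** I pulled it 127 mm and it would not move further under about 15 N. It therefore started roughly 7 mm open, within the 0 to 15 mm given. The top camera puts the travel at about 126 mm after release, so it stayed open.
- **Knob:** I gripped it by its bar, which measured about 13.8 mm against 14 mm given. I turned it about 17° so the pointer faces the same way as the flat and the rib. It went on without side load and reached the socket roof at the expected height.
- **Press:** The tool went down to 144.4 mm, about 9 mm below the computed home height of 153.5 mm and 8.2 mm below the first contact reading. That height was the same at 25 N and at 14 N, both above the spring's 10.5 N at the stop. At hand-in it was holding with 14.4 N and the knob had not slipped in the fingers.
- **Bystanders:** The bottle, net pot and coupling look unmoved in the last top picture.

**Disagreement:** The top and wrist cameras differed by about 3 to 5 mm throughout. I used the wrist camera for the stem and blended the two for the knob grasp and the handle position. The fit bore this out.

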